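Clear the jammed soap box from the dispenser chute

TASK

A box of washing soap is jammed across the throat of the sloping dispenser chute, under its slotted hood. Slide the metal gate plate up out of its slots and stand it in the narrow grey caddy, push the box back up along the chute floor until it lies clear of the hood in the open upper part, then lift it out and lay it flat on the floor of the white tray beside the can. Let go of the plate over the caddy and of the box over the tray only once they are down, and leave the can and all the other things on the table where they are.

Things in the scene. Friction and masses are not known exactly. Their poses are not given: they have to be found in the camera images.
- chute: Fixed open steel chute on legs, floor sloping 15 degrees, uphill away from the robot, heading within 0.6 rad of the robot's x. Origin: on the floor's surface, centre line, at the gate slots, 82 mm above the table; x uphill along the floor, y across, z normal to it. Floor from x = -184 (open mouth) to +160 mm (end wall). Walls 52 mm high (z), 4 mm thick. Friction holds a box left on the slope.
- hood (a point): Point of the chute, axes as the chute's, 96 mm downhill of its origin, z = 52 mm: middle of the hood's top. The hood covers chute x = -182 to -10 mm, underside z = 48, top 52 mm, with an open slot 56 mm wide along the centre line, open at the mouth, for reaching in. Inside half width of the chute: 52 mm at x = -182, growing evenly to 80 mm at x = -52, then 80 mm to the end wall.
- upper (a point): Point on the chute floor 75 mm uphill of the gate slots, axes as the chute's: middle of the open upper part, which is open at the top from chute x = -10 to +160 mm. The gate slots at x = 0 are 9 mm wide along x, as high as the walls (52 mm), and reach out to y = +-94 mm.
- gate: Loose aluminium plate, 0.2 kg, standing in the chute's slots across the whole passage, normal to the floor, lower edge on the floor. Origin: centre of its lower edge; z up the plate, y along its width, x through it. 180 mm wide, 5 mm thick; along the top a grip bar 120 mm long, 11 mm thick, z = 73 to 95 mm. Drawn along its own z by more than 52 mm it is out.
- soap_box: The jammed cardboard soap box, about 0.3 kg, 64 x 130 x 40 mm along its own x, y, z. Origin: centre of its underside. Starts on the chute floor under the hood, long axis (y) nearly across the chute (within 0.25 rad), centre 55 to 69 mm downhill of the gate. Too long to come up through the hood's slot.
- tray: Fixed white open tray on the table, outside 220 x 170 x 35 mm along its x, y, z, walls and floor 5 mm. Origin: centre of its underside. A can stands inside, in its +x half. Tray and caddy stand left and right of the chute, either way round.
- caddy: Fixed narrow grey open-topped caddy on the table, outside 214 x 50 x 55 mm along its x, y, z, walls and floor 5 mm (inside 204 x 40 mm, 50 mm deep). Origin: centre of its underside. The gate plate stands in it lengthwise, and may lean against a wall.
- can: Bystander: upright can standing in the tray, 52 mm across, 110 mm high. Origin: centre of its base.
- bottle_a: Bystander: upright bottle 72 mm across, 200 mm high. Origin: centre of its base.
- bottle_b: Bystander: upright bottle 66 mm across, 170 mm high. Origin: centre of its base.
- spare_box: Bystander: another soap box standing on end on the table, 64 x 40 x 130 mm along its x, y, z. Origin: centre of its base.
- mug: Bystander: upright mug 80 mm across, 90 mm high. Origin: centre of its base.
- jar: Bystander: upright jar 72 mm across, 90 mm high. Origin: centre of its base.
- brush: Bystander: hand brush lying on the table beyond the chute's upper end, lower than 50 mm. Origin: on the table under the brush.
Not all that is in view belongs to the job. What is shaped like the caddy but yellow is not meant.

How it is judged:
On the way, in this order (a step that is already met when the one before it is completed fails the run):
1. the gate plate is drawn clear of its slots while the box still lies under the hood (z of gate in the frame of chute above 0.055 m and x of soap_box in the frame of chute below -0.015 m), for 0.1 s.
2. the box has been pushed up along the chute floor, clear of the hood (its centre at least 35 mm uphill of the gate slots), not lifted (x of soap_box in the frame of chute above 0.035 m and z of soap_box in the frame of chute between -0.01 and 0.012 m and angle between the z axis of soap_box and the z axis of chute, either way round below 0.2 rad), for 0.2 s.
At the end, for the whole second after the job is handed in: Gate plate stands in the caddy (lower edge under 20 mm above the table, within 30 mm of its middle lengthwise, leaning under 0.85 rad); soap box lies flat (0.12 rad, underside under 12 mm above the table) inside the tray; both released and at rest; the can upright (x of gate in the frame of caddy between -0.03 and 0.03 m and y of gate in the frame of caddy between -0.025 and 0.025 m and z of gate in the frame of caddy below 0.02 m and angle between gate's own z axis and vertical below 0.85 rad and x of soap_box in the frame of tray between -0.105 and 0.105 m and y of soap_box in the frame of tray between -0.08 and 0.08 m and z of soap_box in the frame of tray below 0.012 m and angle between soap_box's own z axis and vertical below 0.12 rad and linear speed of each of soap_box, gate below 0.02 m/s and angle between can's own z axis and vertical below 0.2 rad); the robot touches nothing.
It fails at once if the box is let go while more than 30 mm above the tray's floor (horizontal distance between soap_box and tray below 0.12 m and z of soap_box in the frame of tray above 0.035 m and contact force between the fingers and soap_box below 0.1 N).
It fails at once if the gate plate is let go while its lower edge is more than 30 mm above the caddy's floor (horizontal distance between gate and caddy below 0.12 m and z of gate in the frame of caddy above 0.035 m and contact force between the fingers and gate below 0.1 N).
It fails at once if a bystander is moved by more than 30 mm (distance of any of can, bottle_a, bottle_b, spare_box, mug, jar, brush from where it was at the start of the episode above 0.03 m).
It also fails if it takes over 67 s, if anything falls off the work surface, if the arm or the gripper's body presses on something with over 40 N, if the wrist force passes 120 N, or if a joint passes its speed limit or range.

ROBOT

A 6-joint arm with a two-finger parallel gripper is mounted at the origin on the work surface. World frame = base frame: x ahead of the robot, y to its left, z up, the work surface at z = 0. Lengths are in m, angles in rad, forces in N, time in s.
With the tool pointing down it reaches from about 0.425 to 0.925 m from the base axis. Payload 12.5 kg.
Tool frame: the origin (TCP) lies at the very end of the fingers, on their centre line; the grasp point (between the pads) lies 19 mm behind it; z points along the fingers, y is the line along which they close (so a half turn about z gives the same grasp; the last joint's range is limited). The gripper opens to 85 mm and grips with 20 to 120 N. Pads are 22 mm wide; open, the fingers measure 114 mm over their backs; the gripper's body (76 mm by 85 mm) begins 54 mm behind the grasp point. The pads swing forward as they close: fully open they stand 13 mm farther back than shut.
Start: joints at [-1.216, 0.491, 1.559, -0, 1.092, -0.106], TCP at [0.278, -0.56, 0.231] pointing down, gripper open.
Joint ranges: [-3.1, 3.1], [-0.84, 2.19], [0.05, 2.79], [-1.13, 4.28], [0.06, 2.93], [-2.69, 2.69]. Speed limits (rad/s): [2.22, 2.22, 2.79, 3.14, 3.14, 3.14].

INTERFACE

Orientations are given as a unit quaternion [x, y, z, w].
In Python, from rig import monitor, viewer, robot gives the robot as it stands.
- The arm moves only by the tool servo_tool, never from a script. Its argument "motion" is text: rows parted by semicolons, each of 7 numbers parted by spaces: the turn, a rotation vector about the tool's x, y, z in rad, then the shift along the tool's x, y, z in m, then the finger opening in m, from 0 to 0.0854. A call has 1 to 8 rows; each row shifts and turns the commanded pose from where the row before left it, along the tool's axes as they then stand; what a row does not reach is not made up. A row lasts 1/12 s, in which the tool goes at most 41.7 mm and 7.16 degrees, less where a joint would pass 70% of its speed; a pose out of reach is approached as far as the arm can. A call with a gripper value outside its range is refused whole. The fingers move at their own pace and stop on an object; "grip_force" is the grip in N (left out, the last holds). Time passes only in rows, so rows that do not move let the fingers close. It gives the time, the measured TCP pose, the force, the opening and the grip force at its end, in the units of the state.
- monitor.read_state(): the state, without advancing time (a new reading comes with each control period).
- viewer.get_image(name): name is "scene" or "top"; returns a dict with "img" (400x640x3 uint8, red, green, blue), "fov_y" (degrees; the focal length in pixels is half the picture's height over the tangent of half this angle, whatever the lens; pixels are square), "cx", "cy" (the principal point, pixels), "pose" (4x4, takes a point from camera to world coordinates). Camera axes: x right, y down, z forward; pixel columns grow to the right and rows downward; lengths in m; the calibration is good to about 2 mm. A picture is of the moment at which its call begins. There is no depth.
- robot.hand_in(): hands the job in; it is judged then, once.
The state is a dict: "t": time; "joints": joint angles; "joint_velocities": joint speeds; "joint_efforts": joint torques, N m; "tcp_pos": TCP position; "tcp_rot": TCP orientation; "ft_force": force on the tool from outside, world axes, zero at the start; "moment": the same for the moment, N m; "width": finger opening in m; "finger_force": force on a finger pad.
Only numpy, scipy, OpenCV 4.12 (cv2) and the standard library are available. Lean on these libraries where they do the work, as an engineer would, in place of code of your own. Each camera call takes 0.05 s, during which the arm holds its last target. There are 200 camera calls.

## Working session

There is one attempt and no reset: what is moved stays moved. The work goes in short steps, Python scripts to look and compute and a tool call to move; the robot and the scene stay as the last step left them, time stands still between calls to the robot, and variables do not carry over. Pictures are saved under pics/ and viewed, at most 10 in all, crops included, and the job is handed in when it is done.

Besides the shell and the picture viewer there is one more tool, called after "Call:" in YAML: its name, and indented under it one key for each argument. servo_tool: Moves the arm, as the interface text tells. Its arguments: {"type":"object","properties":{"motion":{"type":"string"},"grip_force":{"type":"number"}},"required":["motion"]}

```bash
ls; mkdir -p pics
python3 - <<'E'
from rig import monitor, viewer, robot
import cv2, numpy as np, pickle
s=monitor.read_state(); print(s)
for n in("scene","top"):
    d=viewer.get_image(n); cv2.imwrite(f"pics/{n}0.png",d["img"][:,:,::-1]); pickle.dump(d,open(f"{n}0.pkl","wb"))
    print(n,d["fov_y"],d["cx"],d["cy"],np.round(d["pose"],4).tolist(), d.keys())
E
```

```text
pics
{'t': 0.0, 'joints': array([-1.21561738e+00,  4.91550520e-01,  1.55947556e+00,  7.81355746e-06,
        1.09164946e+00, -1.05588167e-01]), 'joint_velocities': array([-1.76367968e-03, -1.41854840e-03,  2.81172901e-04, -7.11089120e-04,
       -3.44054620e-05,  3.22928164e-05]), 'joint_efforts': array([ 7.02814873e-05, -6.18444371e+01, -2.61592931e+01, -1.60370132e-04,
        4.10845532e-03,  1.66396347e-05]), 'tcp_pos': array([ 0.27784685, -0.55959311,  0.23072435]), 'tcp_rot': array([ 9.73579150e-01,  2.28349175e-01, -6.39559035e-05, -5.37667391e-04]), 'ft_force': array([-0.53257736,  0.6184101 , -0.05953375]), 'moment': array([0.03323809, 0.02846745, 0.03393884]), 'finger_force': 0.0, 'width': 0.08557303507096947}
scene 48.39146182197963 326.15465584561065 203.17279457276845 [[0.355, 0.7839, -0.5094, 1.2162], [0.9348, -0.2889, 0.2068, -0.2981], [0.0149, -0.5496, -0.8353, 1.2646], [0.0, 0.0, 0.0, 1.0]] dict_keys(['img', 'fov_y', 'cx', 'cy', 'pose'])
top 43.49636720030842 316.16883719213024 194.14975526996412 [[0.0006, -0.9965, 0.0837, 0.3506], [-1.0, -0.0005, 0.002, -0.0195], [-0.002, -0.0837, -0.9965, 1.8017], [0.0, 0.0, 0.0, 1.0]] dict_keys(['img', 'fov_y', 'cx', 'cy', 'pose'])
```

View pics/scene0.png

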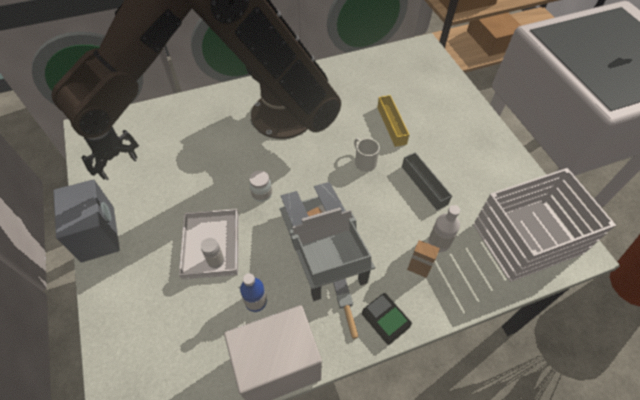

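View pics/top0.png

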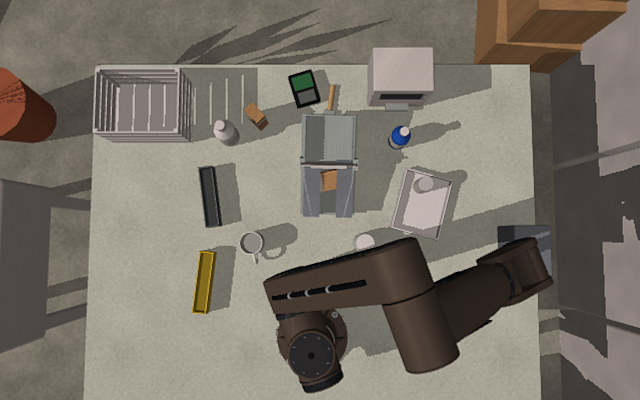

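The scene view has the tray at (210,243), the chute at (325,240), the grey caddy at (427,180) and the yellow decoy at (393,120). The top view has the chute at (329,165), the caddy at (209,197) on the left, and the tray with the can at (422,203) on the right. I'll enlarge both.

Run:
```python
import cv2
t=cv2.imread("pics/top0.png"); s=cv2.imread("pics/scene0.png")
R=lambda i,x0,y0,w,h,k:cv2.resize(i[y0:y0+h,x0:x0+w],None,fx=k,fy=k,interpolation=cv2.INTER_CUBIC)
cv2.imwrite("pics/topc.png",cv2.vconcat([cv2.hconcat([R(t,290,105,80,120,5),R(t,190,160,80,120,5)]),]))
cv2.imwrite("pics/scenec.png",R(s,270,175,115,120,5))
```

```text
(no output)
```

View pics/topc.png

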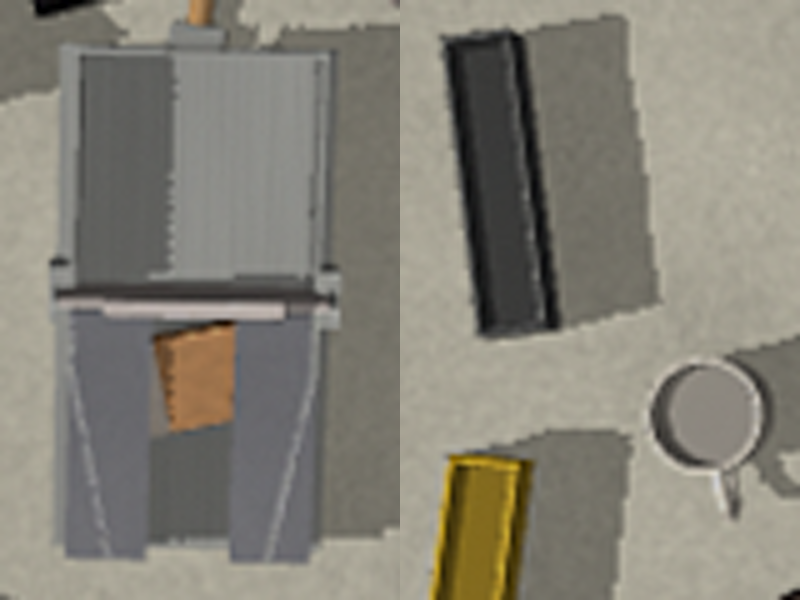

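View pics/scenec.png

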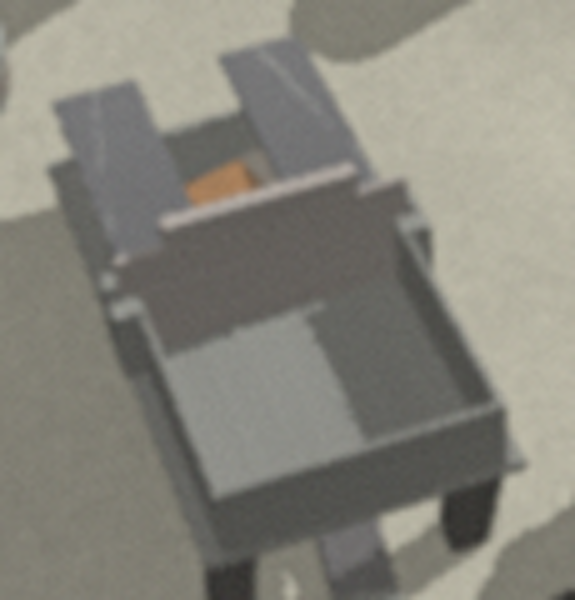

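The close-ups show the gate bar from (104,308) to (285,312) and the hood mouth corners near y≈558 in the top crop. The brown box is in the slot, yawed about 0.2 rad, and the caddy corners are clear. Next I fit the poses.

```bash
cat > h.py <<'E'
import numpy as np, pickle
from scipy.optimize import least_squares
from scipy.spatial.transform import Rotation as R
D={n:pickle.load(open(f"{n}0.pkl","rb")) for n in("scene","top")}
def proj(n,P):
    d=D[n]; f=200/np.tan(np.radians(d["fov_y"]/2)); M=np.linalg.inv(d["pose"])
    c=np.atleast_2d(P)@M[:3,:3].T+M[:3,3]
    return np.c_[d["cx"]+f*c[:,0]/c[:,2], d["cy"]+f*c[:,1]/c[:,2]]
def ray(n,px,z=None,plane=None):
    d=D[n]; f=200/np.tan(np.radians(d["fov_y"]/2)); M=d["pose"]
    v=M[:3,:3]@[(px[0]-d["cx"])/f,(px[1]-d["cy"])/f,1]; o=M[:3,3]
    nn,c=plane if plane else (np.array([0,0,1.]),z)
    return o+v*(c-nn@o)/(nn@v)
tc=lambda x,y,x0=290,y0=105,k=5:(x0+(x+.5)/k-.5,y0+(y+.5)/k-.5)
def chuteT(p):
    T=np.eye(4);T[:3,:3]=(R.from_euler('z',p[2])*R.from_euler('y',-np.radians(15))).as_matrix();T[:3,3]=[p[0],p[1],.082];return T
E
cat > fit.py <<'E'
from h import *
import cv2
top=[((104,308),(0,60,95)),((285,312),(0,-60,95)),((148,557),(-182,28,52)),((231,560),(-182,-28,52)),((66,557),(-182,84,52)),((310,561),(-182,-84,52))]
sc=[((165,222),(0,-60,95)),((352,170),(0,60,95)),((55,103),(-182,-84,52)),((137,83),(-182,-28,52)),((220,60),(-182,28,52)),((297,40),(-182,84,52)),((503,405),(164,84,52)),((217,497),(164,-84,52))]
tp=np.array([tc(*a) for a,b in top]); sp=np.array([tc(*a,270,175) for a,b in sc])
tb=np.array([b for a,b in top])/1e3; sb=np.array([b for a,b in sc])/1e3
def res(p):
    T=chuteT(p); f=lambda b:b@T[:3,:3].T+T[:3,3]
    return np.r_[(proj("top",f(tb))-tp).ravel(),(proj("scene",f(sb))-sp).ravel()]
r=least_squares(res,[.72,-.05,0],loss='soft_l1',f_scale=.5); print("chute",r.x.round(4)); print(res(r.x).round(1).reshape(-1,2).tolist())
T=chuteT(r.x); n=T[:3,2]
for px in [(190,330.5),(190,428),(152,338),(235,322),(175,432),(233,418)]:
    P=ray("top",tc(*px),plane=(n,n@(T[:3,3]+n*.040))); print("box top",px,((P-T[:3,3])@T[:3,:3]*1e3).round(1))
# caddy corners (rim z=.055, outside)
for px in [(443,38),(521,33),(560,327),(480,337)]:
    q=tc(px[0]-400,px[1],190,160); print("caddy",px,ray("top",q,.055).round(4))
# tray: white region automatic
for nm in("top",):
    im=D[nm]["img"]; hsv=cv2.cvtColor(im,cv2.COLOR_RGB2HSV)
    cv2.imwrite("pics/trayc.png",cv2.resize(im[155:250,345:465,::-1],None,fx=6,fy=6,interpolation=cv2.INTER_CUBIC))
E
python3 fit.py
```

```text
chute [ 0.6073 -0.0559 -0.0188]
[[-0.5, -1.4], [-0.1, -1.5], [-0.6, 0.4], [-0.8, 0.1], [-0.5, 0.0], [-0.3, 0.2], [-1.2, 1.4], [0.6, 0.2], [-1.4, 0.1], [-1.1, -0.6], [-1.2, -0.7], [-0.5, -1.2], [0.7, 0.1], [-0.5, 0.5]]
box top (190, 330.5) [-25.6   0.5  40. ]
box top (190, 428) [-92.6  -1.   40. ]
box top (152, 338) [-31.2  26.2  40. ]
box top (235, 322) [-19.2 -29.8  40. ]
box top (175, 432) [-95.6   9.2  40. ]
box top (233, 418) [-85.2 -30.1  40. ]
caddy (443, 38) [0.5922 0.3987 0.055 ]
caddy (521, 33) [0.5958 0.3439 0.055 ]
caddy (560, 327) [0.3895 0.3131 0.055 ]
caddy (480, 337) [0.3825 0.3687 0.055 ]
```

View pics/trayc.png

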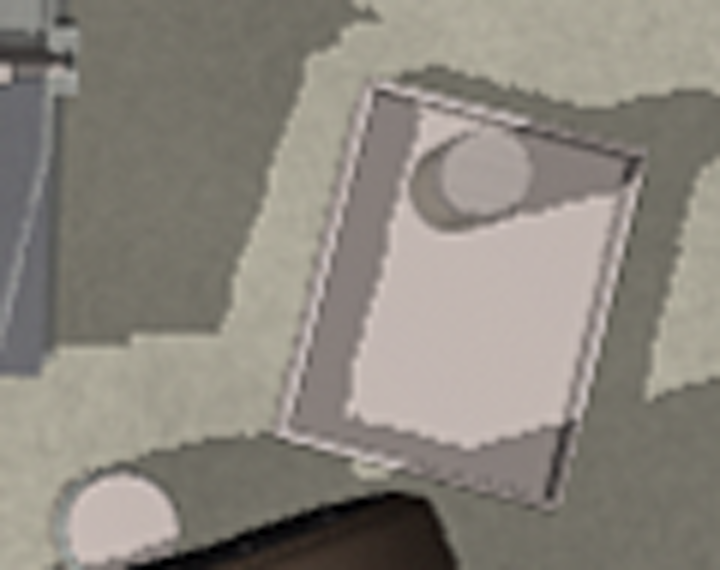

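Tray crop: rim corners at about (368,85), (645,160), (560,503) and (278,435), with the can's top at (487,172). The bar sits about 5 mm downhill of the model, which fits the plate leaning in its slots. I refit with that and compute the tray and can.

```bash
sed -i 's/(0,60,95)/(-4,60,95)/g; s/(0,-60,95)/(-4,-60,95)/g' fit.py
cat >> fit.py <<'E'
print("slot rails/wall check:", [ ((ray("top",tc(*q),plane=(n,n@(T[:3,3]+n*.052)))-T[:3,3])@T[:3,:3]*1e3).round(1).tolist() for q in [(50,288),(340,293),(62,46),(336,50)]])
C=[ray("top",tc(a,b,345,155,6),.035) for a,b in [(368,85),(645,160),(560,503),(278,435)]]
C=np.array(C); print("tray",C.round(4).tolist(),C.mean(0).round(4)); 
L=[np.linalg.norm(C[i]-C[i-1]).round(4) for i in range(4)]; print(L)
u=(C[0]+C[1]-C[2]-C[3])[:2]; print("tray yaw",np.arctan2(u[1],u[0]))
can=ray("top",tc(487,172,345,155,6),.115); print("can",can)
th=np.arctan2(u[1],u[0]); print("can in tray",R.from_euler('z',-th).apply(can-np.r_[C.mean(0)[:2],0])[:2])
jar=ray("top",tc(118,520,345,155,6),.09); print("jar",jar)
E
python3 fit.py
```

```text
chute [ 0.6078 -0.056  -0.0196]
[[-0.5, -0.4], [-0.1, -0.4], [-0.6, 0.2], [-0.9, -0.1], [-0.6, -0.1], [-0.3, 0.0], [-1.6, 0.7], [0.2, -0.5], [-1.3, 0.2], [-1.0, -0.5], [-1.2, -0.5], [-0.4, -1.1], [0.7, 0.3], [-0.5, 0.7]]
box top (190, 330.5) [-26.1   0.5  40. ]
box top (190, 428) [-93.2  -1.   40. ]
box top (152, 338) [-31.8  26.2  40. ]
box top (235, 322) [-19.7 -29.8  40. ]
box top (175, 432) [-96.2   9.2  40. ]
box top (233, 418) [-85.7 -30.2  40. ]
caddy (443, 38) [0.5922 0.3987 0.055 ]
caddy (521, 33) [0.5958 0.3439 0.055 ]
caddy (560, 327) [0.3895 0.3131 0.055 ]
caddy (480, 337) [0.3825 0.3687 0.055 ]
slot rails/wall check: [[2.3, 95.4, 52.0], [2.8, -99.3, 52.0], [163.0, 89.6, 52.0], [163.9, -91.3, 52.0]]
tray [[0.5897, -0.3344, 0.035], [0.5451, -0.4973, 0.035], [0.3434, -0.4431, 0.035], [0.383, -0.2787, 0.035]] [ 0.4653 -0.3884  0.035 ]
[np.float64(0.2141), np.float64(0.1688), np.float64(0.2089), np.float64(0.1691)]
tray yaw -0.2626509319172036
can [ 0.52948494 -0.3864902   0.115     ]
can in tray [0.06149148 0.0185002 ]
jar [ 0.3338638  -0.17949434  0.09      ]
```

```bash
cat > m.py <<'E'
from h import *
from rig import monitor
from scipy.linalg import logm, expm
CH=chuteT([.6078,-.056,-.0196])
CAD=np.eye(4);CAD[:3,:3]=R.from_euler('z',.146).as_matrix();CAD[:2,3]=[.490,.356]
TRAY=np.eye(4);TRAY[:3,:3]=R.from_euler('z',-.263).as_matrix();TRAY[:2,3]=[.4653,-.3884]
def cur():
    s=monitor.read_state();T=np.eye(4);T[:3,:3]=R.from_quat(s["tcp_rot"]).as_matrix();T[:3,3]=s["tcp_pos"];return T
def tgt(F,p,yaw):  # tool z = -F z; tool x at angle yaw in F's xy
    T=np.eye(4);T[:3,:3]=(R.from_euler('z',yaw)*R.from_euler('x',np.pi)).as_matrix();T[:3,3]=np.array(p)/1e3;return F@T
def rows(T1,T0=None,n=None):
    T0=cur() if T0 is None else T0
    Dm=np.linalg.inv(T0)@T1; a=np.linalg.norm(R.from_matrix(Dm[:3,:3]).as_rotvec()); d=np.linalg.norm(Dm[:3,3])
    n=n or int(np.ceil(max(a/.11,d/.036,1))); S=expm(np.real(logm(Dm))/n)
    r=np.r_[R.from_matrix(S[:3,:3]).as_rotvec().round(4),S[:3,3].round(4)]
    print(f"n={n} ang={a:.3f} d={d:.4f} row:",*r,"| cur",T0[:3,3].round(4)); return T1
def where(F):
    T=np.linalg.inv(F)@cur(); print("in frame mm",(T[:3,3]*1e3).round(1),"rot",R.from_matrix(T[:3,:3]).as_euler('ZYX').round(3))
E
python3 - <<'E'
from m import *
p=np.pi/2
T=rows(tgt(CH,[-4,0,165],p)); rows(tgt(CH,[-4,0,66],p),T)
E
```

```text
n=17 ang=1.118 d=0.5787 row: -0.0139 0.0084 -0.0638 0.0357 -0.0031 -0.0001 | cur [ 0.2779 -0.5596  0.2308]
n=3 ang=0.000 d=0.0990 row: 0.0 0.0 -0.0 0.0 -0.0 0.033 | cur [ 0.5612 -0.0551  0.2403]
```

Call:
servo_tool:
  motion: "0 0 0 0 0 -0.03 0.085; 0 0 0 0 0 -0.03 0.085; -0.014 0.0084 -0.064 0.0357 -0.0031 0 0.085; -0.014 0.0084 -0.064 0.0357 -0.0031 0 0.085; -0.014 0.0084 -0.064 0.0357 -0.0031 0 0.085; -0.014 0.0084 -0.064 0.0357 -0.0031 0 0.085; -0.014 0.0084 -0.064 0.0357 -0.0031 0 0.085; -0.014 0.0084 -0.064 0.0357 -0.0031 0 0.085"
  grip_force: 60

```text
t: 0.77
tcp_pos: [0.4414, -0.4196, 0.2938]
tcp_rot: [0.91, 0.411, 0.034, 0.035]
ft_force: [-0.5, -0.9, 0.5]
width: 0.085
finger_force: 0.0
```

```bash
python3 -c "
from m import *
T=rows(tgt(CH,[-4,0,165],np.pi/2))"
```

```text
n=11 ang=0.719 d=0.3874 row: -0.0137 0.0084 -0.0634 0.0353 -0.004 0.0053 | cur [ 0.4414 -0.4196  0.2938]
```

Call:
servo_tool:
  motion: "-0.014 0.0084 -0.064 0.0353 -0.004 0.0045 0.085; -0.014 0.0084 -0.064 0.0353 -0.004 0.0045 0.085; -0.014 0.0084 -0.064 0.0353 -0.004 0.0045 0.085; -0.014 0.0084 -0.064 0.0353 -0.004 0.0045 0.085; -0.014 0.0084 -0.064 0.0353 -0.004 0.0045 0.085; -0.014 0.0084 -0.064 0.0353 -0.004 0.0045 0.085; -0.014 0.0084 -0.064 0.0353 -0.004 0.0045 0.085; 0 0 0 0 0 0 0.085"

```text
t: 1.43
tcp_pos: [0.5451, -0.1918, 0.2665]
tcp_rot: [0.791, 0.603, 0.072, 0.073]
ft_force: [0.5, -0.8, -0.1]
width: 0.0849
finger_force: 0.0
```

```bash
python3 -c "
from m import *
T=rows(tgt(CH,[-4,0,130],np.pi/2))"
```

```text
n=5 ang=0.253 d=0.1512 row: -0.011 0.0063 -0.049 0.0276 -0.0024 0.0122 | cur [ 0.5451 -0.1918  0.2665]
```

Call:
servo_tool:
  motion: "-0.011 0.0063 -0.049 0.0276 -0.0024 0.012 0.085; -0.011 0.0063 -0.049 0.0276 -0.0024 0.012 0.085; -0.011 0.0063 -0.049 0.0276 -0.0024 0.012 0.085; -0.011 0.0063 -0.049 0.0276 -0.0024 0.012 0.085; -0.011 0.0063 -0.049 0.0276 -0.0024 0.012 0.085; 0 0 0 0 0 0 0.085; 0 0 0 0 0 0 0.085"

```text
t: 2.02
tcp_pos: [0.5706, -0.0596, 0.2079]
tcp_rot: [0.71, 0.692, 0.091, 0.094]
ft_force: [0.0, -0.5, 1.1]
width: 0.0849
finger_force: 0.0
```

```bash
python3 -c "
from m import *
T=rows(tgt(CH,[-4,0,66],np.pi/2),n=4);where(CH)
from rig import viewer; import cv2
a=viewer.get_image('scene')['img'];b=viewer.get_image('top')['img']
f=lambda i,x,y,w,h:cv2.resize(i[y:y+h,x:x+w,::-1],(int(w*3.7),int(h*3.7)),interpolation=cv2.INTER_CUBIC)
cv2.imwrite('pics/pre.png',cv2.hconcat([f(a,270,140,105,150),f(b,285,100,105,150)]))"
```

```text
n=4 ang=0.006 d=0.0653 row: -0.0001 0.0006 -0.0013 0.0011 -0.0002 0.0163 | cur [ 0.5706 -0.0596  0.2079]
in frame mm [ -3.3  -4.3 131.2] rot [ 1.566e+00  2.000e-03 -3.141e+00]
```

View pics/pre.png

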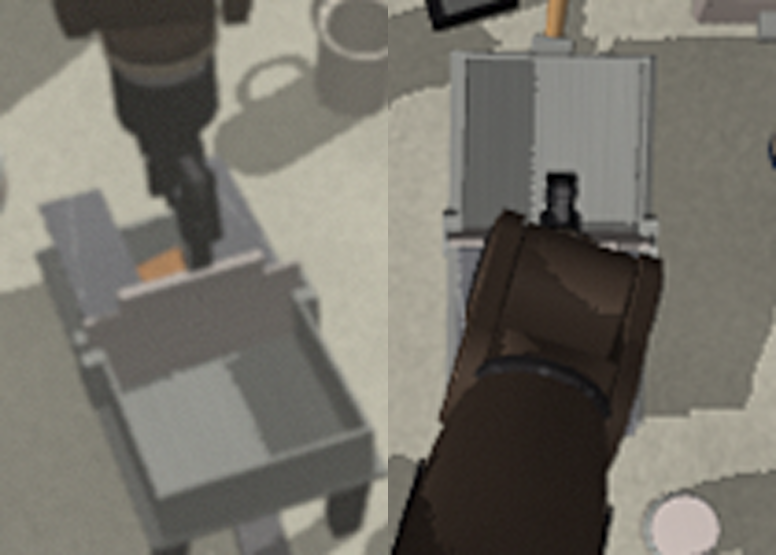

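The fingers straddle the grip bar, which runs from (120,290) to (265,255) in the left half, and they are centred on the plate. I lower and close.

Call:
servo_tool:
  motion: "0 0 0 0.0011 0 0.0163 0.085; 0 0 0 0.0011 0 0.0163 0.085; 0 0 0 0.0011 0 0.0163 0.085; 0 0 0 0.001 0 0.0163 0.085; 0 0 0 0 0 0 0.085; 0 0 0 0 0 0 0; 0 0 0 0 0 0 0; 0 0 0 0 0 0 0"
  grip_force: 60

```text
t: 2.78
tcp_pos: [0.5882, -0.0573, 0.1468]
tcp_rot: [0.71, 0.691, 0.091, 0.095]
ft_force: [-0.5, 0.3, -0.2]
width: 0.0509
finger_force: 0.0
```

Call:
servo_tool:
  motion: "0 0 0 0 0 0 0; 0 0 0 0 0 0 0; 0 0 0 0 0 0 0; 0 0 0 0 0 0 0; 0 0 0 0 0 0 0; 0 0 0 0 0 0 0"

```text
t: 3.28
tcp_pos: [0.5882, -0.0569, 0.1463]
tcp_rot: [0.71, 0.692, 0.091, 0.095]
ft_force: [-1.5, -0.6, 5.5]
width: 0.0098
finger_force: 59.7
```

```bash
python3 -c "
from m import *
where(CH)"
```

```text
in frame mm [-2.3 -1.2 67.1] rot [1.564e+00 3.000e-03 3.139e+00]
```

Call:
servo_tool:
  motion: "0 0 0 0 0 -0.006 0; 0 0 0 0 0 -0.012 0; 0 0 0 0 0 -0.015 0; 0 0 0 0 0 -0.015 0; 0 0 0 0 0 -0.015 0; 0 0 0 0 0 -0.015 0; 0 0 0 0 0 -0.015 0; 0 0 0 0 0 -0.015 0"
  grip_force: 80

```text
t: 3.95
tcp_pos: [0.559, -0.0558, 0.2512]
tcp_rot: [0.71, 0.692, 0.091, 0.094]
ft_force: [-0.0, 0.4, -2.1]
width: 0.0096
finger_force: 78.3
```

Call:
servo_tool:
  motion: "0 0 0 0 0 -0.012 0; 0 0 0 0 0 0 0; 0 0 0 0 0 0 0"

```text
t: 4.2
tcp_pos: [0.5564, -0.0557, 0.2622]
tcp_rot: [0.71, 0.692, 0.091, 0.095]
ft_force: [0.4, -0.2, -2.5]
width: 0.0099
finger_force: 78.4
```

```bash
python3 -c "
from m import *
where(CH)
a=np.pi
# via point: vertical tool, half way
from rig import viewer; import cv2
b=viewer.get_image('scene')['img']
cv2.imwrite('pics/lift.png',cv2.resize(b[100:300,240:460,::-1],None,fx=3,fy=3,interpolation=cv2.INTER_CUBIC))
print(monitor.read_state()['joints'].round(2))
T=rows(tgt(CAD,[0,0,200],np.pi))
"
```

```text
in frame mm [ -3.   -0.7 187.3] rot [1.564e+00 3.000e-03 3.139e+00]
[-0.24  0.28  1.85  0.08  0.76 -0.27]
n=16 ang=1.758 d=0.4215 row: 0.012 0.0144 -0.1083 0.0242 0.017 0.0053 | cur [ 0.5564 -0.0557  0.2613]
```

View pics/lift.png

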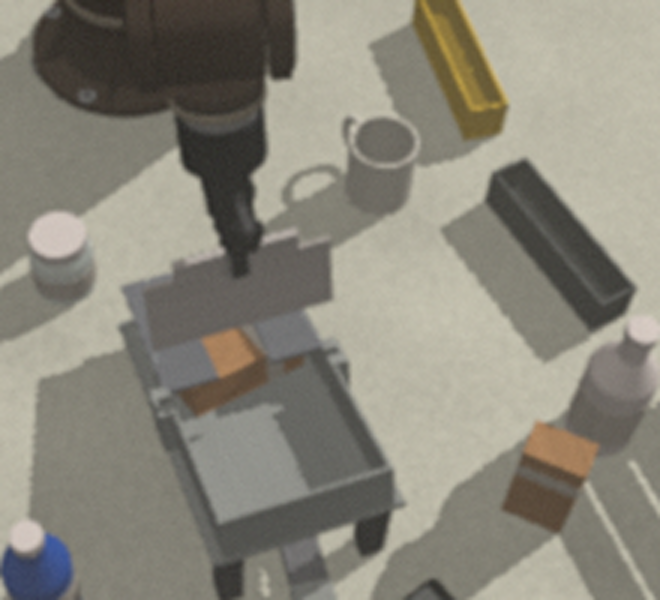

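The plate is out of its slots and held, and the box is still under the hood: brown face around (180–300, 330–410). I turn the tool in place first, then translate straight to the caddy.

```bash
python3 -c "
from m import *
T=tgt(CAD,[0,0,200],np.pi); T[:3,3]=cur()[:3,3]+[0,0,.03]; rows(T)"
```

```text
n=16 ang=1.758 d=0.0300 row: 0.012 0.0144 -0.1083 -0.0002 0.0003 -0.0019 | cur [ 0.5564 -0.0557  0.2613]
```

Call:
servo_tool:
  motion: "0.012 0.0144 -0.1083 0 0 -0.002 0; 0.012 0.0144 -0.1083 0 0 -0.002 0; 0.012 0.0144 -0.1083 0 0 -0.002 0; 0.012 0.0144 -0.1083 0 0 -0.002 0; 0.012 0.0144 -0.1083 0 0 -0.002 0; 0.012 0.0144 -0.1083 0 0 -0.002 0; 0.012 0.0144 -0.1083 0 0 -0.002 0; 0.012 0.0144 -0.1083 0 0 -0.002 0"

```text
t: 4.92
tcp_pos: [0.5531, -0.0563, 0.276]
tcp_rot: [0.35, 0.934, 0.05, 0.051]
ft_force: [0.3, -0.1, -1.0]
width: 0.0101
finger_force: 78.2
```

Call:
servo_tool:
  motion: "0.012 0.0144 -0.1083 0 0 -0.002 0; 0.012 0.0144 -0.1083 0 0 -0.002 0; 0.012 0.0144 -0.1083 0 0 -0.002 0; 0.012 0.0144 -0.1083 0 0 -0.002 0; 0.012 0.0144 -0.1083 0 0 -0.002 0; 0.012 0.0144 -0.1083 0 0 -0.002 0; 0.012 0.0144 -0.1083 0 0 -0.002 0; 0.012 0.0144 -0.1083 0 0 -0.002 0"

```text
t: 5.58
tcp_pos: [0.5522, -0.057, 0.2919]
tcp_rot: [-0.076, 0.997, -0.0, -0.002]
ft_force: [-0.3, 0.2, -1.4]
width: 0.01
finger_force: 78.2
```

Call:
servo_tool:
  motion: "0 0 0 0 0 0 0; 0 0 0 0 0 0 0"

```text
t: 5.75
tcp_pos: [0.5523, -0.0567, 0.2921]
tcp_rot: [-0.072, 0.997, 0.0, -0.001]
ft_force: [-0.6, 0.2, -1.1]
width: 0.0097
finger_force: 78.2
```

```bash
python3 -c "
from m import *
where(CAD); rows(tgt(CAD,[0,0,220],np.pi))"
```

```text
in frame mm [   1.6 -417.4  292.1] rot [ 3.139e+00 -1.000e-03  3.141e+00]
n=12 ang=0.003 d=0.4236 row: 0.0001 -0.0001 -0.0002 0.0002 0.0348 0.006 | cur [ 0.5523 -0.0567  0.2921]
```

Call:
servo_tool:
  motion: "0 0 0 0.0002 0.035 0 0; 0 0 0 0.0002 0.035 0 0; 0 0 0 0.0002 0.035 0 0; 0 0 0 0.0002 0.035 0 0; 0 0 0 0.0002 0.035 0 0; 0 0 0 0.0002 0.035 0 0; 0 0 0 0.0002 0.035 0.01 0; 0 0 0 0.0002 0.035 0.01 0"

```text
t: 6.42
tcp_pos: [0.5093, 0.2214, 0.2727]
tcp_rot: [-0.071, 0.997, 0.0, 0.0]
ft_force: [1.0, 0.5, -2.1]
width: 0.0095
finger_force: 78.5
```

Call:
servo_tool:
  motion: "0 0 0 0 0.035 0.015 0; 0 0 0 0 0.035 0.015 0; 0 0 0 0 0.035 0.02 0; 0 0 0 0 0.032 0.02 0; 0 0 0 0 0 0 0; 0 0 0 0 0 0 0; 0 0 0 0 0 0 0"

```text
t: 7.0
tcp_pos: [0.4897, 0.3551, 0.2027]
tcp_rot: [-0.072, 0.997, -0.0, -0.001]
ft_force: [-0.6, 0.2, -1.8]
width: 0.0096
finger_force: 78.8
```

```bash
python3 -c "
from m import *
where(CAD)
from rig import viewer; import cv2
a=viewer.get_image('scene')['img'];b=viewer.get_image('top')['img']
f=lambda i,x,y,w,h:cv2.resize(i[y:y+h,x:x+w,::-1],(int(w*3.6),int(h*3.6)),interpolation=cv2.INTER_CUBIC)
cv2.imwrite('pics/cad.png',cv2.hconcat([f(a,370,100,110,120),f(b,160,140,110,120)]))"
```

```text
in frame mm [ -0.5  -0.9 202.7] rot [ 3.140e+00 -1.000e-03 -3.141e+00]
```

View pics/cad.png

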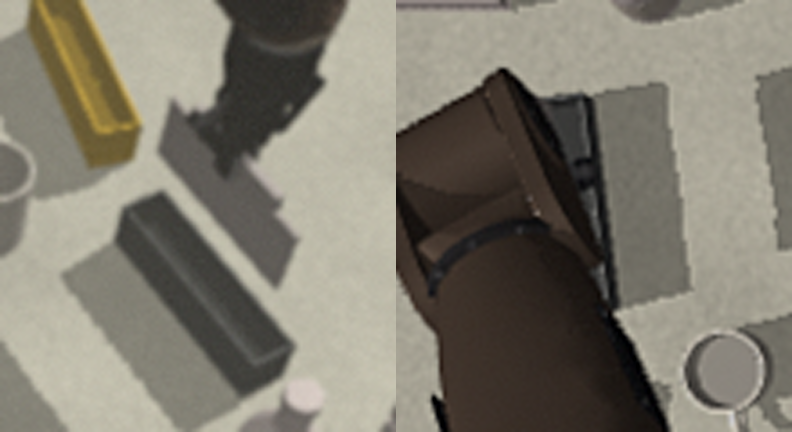

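The plate hangs above the caddy, parallel to it. In the left half its lower corners are at (160,152) and (277,287), and the rim corners are at (120,208), (162,190), (293,347) and (252,365). I check both numerically.

```bash
python3 -c "
from m import *
k=3.6
q=lambda x,y:tc(x,y,370,100,k)
I=np.linalg.inv(CAD)
for p in [(122,208),(162,190),(293,347),(250,365)]:
    P=ray('scene',q(*p),.055); print('rim',(I[:3,:3]@P+I[:3,3]).round(4))
for p in [(160,152),(277,287)]:
    P=ray('scene',q(*p),.136); print('gate',(I[:3,:3]@P+I[:3,3]).round(4))
"
```

```text
rim [-0.1007 -0.0179  0.055 ]
rim [-0.1007  0.0297  0.055 ]
rim [0.1099 0.027  0.055 ]
rim [ 0.1069 -0.02    0.055 ]
gate [-0.0907  0.0024  0.136 ]
gate [0.0866 0.0021 0.136 ]
```

Call:
servo_tool:
  motion: "0 0 0 -0.003 0.0025 0 0; 0 0 0 0 0 0.02 0; 0 0 0 0 0 0.025 0; 0 0 0 0 0 0.025 0; 0 0 0 0 0 0.02 0; 0 0 0 0 0 0.015 0; 0 0 0 0 0 0.01 0; 0 0 0 0 0 0 0"

```text
t: 7.77
tcp_pos: [0.4922, 0.3575, 0.0865]
tcp_rot: [-0.073, 0.997, -0.001, -0.001]
ft_force: [0.2, 0.1, -1.6]
width: 0.0098
finger_force: 78.8
```

Call:
servo_tool:
  motion: "0 0 0 0 0 0.006 0; 0 0 0 0 0 0.004 0; 0 0 0 0 0 0.003 0; 0 0 0 0 0 0 0; 0 0 0 0 0 0 0"

```text
t: 8.18
tcp_pos: [0.4924, 0.3583, 0.0753]
tcp_rot: [-0.073, 0.997, 0.0, -0.0]
ft_force: [0.6, -0.2, -1.7]
width: 0.0095
finger_force: 78.8
```

Call:
servo_tool:
  motion: "0 0 0 0 0 0.002 0; 0 0 0 0 0 0.0015 0; 0 0 0 0 0 0 0; 0 0 0 0 0 0 0"

```text
t: 8.52
tcp_pos: [0.4923, 0.3584, 0.0719]
tcp_rot: [-0.073, 0.997, 0.0, -0.0]
ft_force: [-2.1, -0.4, 4.7]
width: 0.0096
finger_force: 79.6
```

Call:
servo_tool:
  motion: "0 0 0 0 0 0 0.045; 0 0 0 0 0 0 0.045; 0 0 0 0 0 0 0.045; 0 0 0 0 0 0 0.045; 0 0 0 0 0 0 0.045; 0 0 0 0 0 -0.008 0.045; 0 0 0 0 0 -0.015 0.045; 0 0 0 0 0 -0.02 0.045"

```text
t: 9.18
tcp_pos: [0.4918, 0.3579, 0.1143]
tcp_rot: [-0.073, 0.997, -0.001, -0.001]
ft_force: [-0.5, -0.3, 0.5]
width: 0.0449
finger_force: 0.0
```

Call:
servo_tool:
  motion: "0 0 0 0 0 -0.035 0.012; 0 0 0 0 0 -0.035 0.012; 0 0 0 0 0 -0.035 0.012; 0 0 0 0 0 -0.035 0.012; 0 0 0 0 0 -0.02 0.012; 0 0 0 0 0 0 0.012; 0 0 0 0 0 0 0.012"

```text
t: 9.77
tcp_pos: [0.4924, 0.3582, 0.2759]
tcp_rot: [-0.073, 0.997, 0.0, 0.001]
ft_force: [-0.8, -0.0, -0.3]
width: 0.012
finger_force: 0.0
```

```bash
python3 -c "
from m import *
T1=tgt(CH,[-135,0,150],np.pi)
T=T1.copy(); T[2,3]=cur()[2,3]; rows(T); rows(T1,T)
from rig import viewer; import cv2
a=viewer.get_image('scene')['img'];b=viewer.get_image('top')['img']
f=lambda i,x,y,w,h:cv2.resize(i[y:y+h,x:x+w,::-1],(int(w*3.6),int(h*3.6)),interpolation=cv2.INTER_CUBIC)
cv2.imwrite('pics/cad2.png',cv2.hconcat([f(a,370,100,110,120),f(a,270,160,105,120)]))"
```

```text
n=12 ang=0.308 d=0.4144 row: 0.0019 -0.0216 0.0138 0.0069 -0.0339 -0.0007 | cur [0.4924 0.3582 0.2759]
n=3 ang=0.000 d=0.0839 row: 0.0 0.0 0.0 0.0072 0.0 0.027 | cur [ 0.4386 -0.0527  0.2759]
```

View pics/cad2.png

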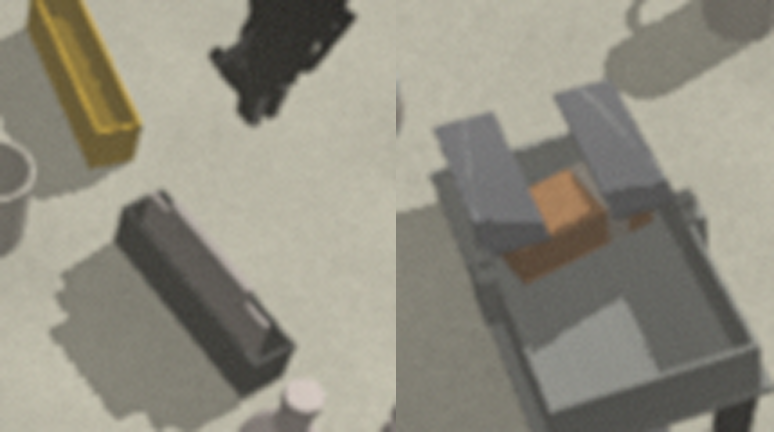

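The plate stands in the caddy, leaning on its wall, and the box is still jammed with its uphill face showing from (527,283) to (652,225). I go to above the mouth.

Call:
servo_tool:
  motion: "0.0019 -0.0216 0.0138 0.0069 -0.0339 -0.0007 0.01; 0.0019 -0.0216 0.0138 0.0069 -0.0339 -0.0007 0.01; 0.0019 -0.0216 0.0138 0.0069 -0.0339 -0.0007 0.01; 0.0019 -0.0216 0.0138 0.0069 -0.0339 -0.0007 0.01; 0.0019 -0.0216 0.0138 0.0069 -0.0339 -0.0007 0.01; 0.0019 -0.0216 0.0138 0.0069 -0.0339 -0.0007 0.01; 0.0019 -0.0216 0.0138 0.0069 -0.0339 -0.0007 0.01; 0.0019 -0.0216 0.0138 0.0069 -0.0339 -0.0007 0.01"

```text
t: 10.53
tcp_pos: [0.4628, 0.0816, 0.2758]
tcp_rot: [-0.018, 0.996, -0.002, 0.086]
ft_force: [0.9, -0.4, -0.0]
width: 0.0099
finger_force: 0.0
```

Call:
servo_tool:
  motion: "0.0019 -0.0216 0.0138 0.0069 -0.0339 -0.0007 0.01; 0.0019 -0.0216 0.0138 0.0069 -0.0339 -0.0007 0.01; 0.0019 -0.0216 0.0138 0.0069 -0.0339 -0.0007 0.01; 0.0019 -0.0216 0.0138 0.0069 -0.0339 -0.0007 0.01; 0 0 0 0 0 0 0.01; 0 0 0 0 0 0 0.01; 0 0 0 0 0 0 0.01"

```text
t: 11.12
tcp_pos: [0.438, -0.0528, 0.2741]
tcp_rot: [0.01, 0.992, -0.002, 0.128]
ft_force: [0.3, -0.5, -0.5]
width: 0.01
finger_force: 0.0
```

```bash
python3 -c "
from m import *
where(CH); print(monitor.read_state()['joints'].round(2))
T=rows(tgt(CH,[-128,0,75],np.pi)); rows(tgt(CH,[-128,0,14],np.pi),T)
n=CH[:3,2]
for p in [(131,283),(258,225)]:
    P=ray('scene',tc(*p,270,160,3.6),plane=(n,n@CH[:3,3])); print('box low edge',((P-CH[:3,3])@CH[:3,:3]*1e3).round(1))
"
```

```text
in frame mm [-1.143e+02 -1.000e-01  2.295e+02] rot [ 3.141 -0.004 -3.141]
[-0.31  0.09  2.06  0.11  0.75 -1.93]
n=5 ang=0.004 d=0.1551 row: -0.0002 -0.0008 -0.0002 0.0027 0.0 0.0309 | cur [ 0.438  -0.0528  0.2741]
n=2 ang=0.000 d=0.0610 row: 0.0 0.0 0.0 -0.0 -0.0 0.0305 | cur [ 0.4648 -0.0532  0.1213]
box low edge [-17.2 -51.   -0. ]
box low edge [-39.1  71.7  -0. ]
```

Call:
servo_tool:
  motion: "0 -0.0008 0 0.0028 0 0.031 0.01; 0 -0.0008 0 0.0028 0 0.031 0.01; 0 -0.0008 0 0.0028 0 0.031 0.01; 0 -0.0008 0 0.0028 0 0.031 0.01; 0 -0.0008 0 0.0028 0 0.031 0.01; 0 0 0 0 0 0.005 0.01; 0 0 0 0 0 0 0.01; 0 0 0 0 0 0 0.01"

```text
t: 11.78
tcp_pos: [0.4662, -0.0528, 0.1171]
tcp_rot: [0.009, 0.991, -0.002, 0.131]
ft_force: [0.5, 0.5, -0.3]
width: 0.01
finger_force: 0.0
```

```bash
python3 -c "
from m import *
where(CH)
from rig import viewer; import cv2
a=viewer.get_image('scene')['img'];b=viewer.get_image('top')['img']
f=lambda i,x,y,w,h:cv2.resize(i[y:y+h,x:x+w,::-1],(int(w*4.5),int(h*4.5)),interpolation=cv2.INTER_CUBIC)
cv2.imwrite('pics/push0.png',f(a,270,140,105,120))"
```

```text
in frame mm [-127.7    0.5   70.6] rot [-3.140e+00  1.000e-03 -3.141e+00]
```

View pics/push0.png

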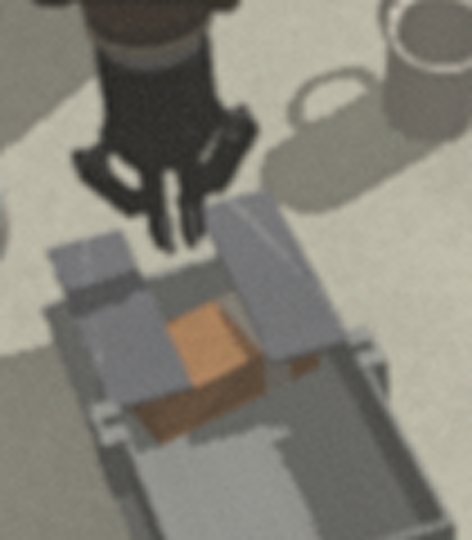

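The finger tips, x 150–200, line up with the slot between (135,270) and (210,240). The knuckles flare about 50 mm behind the tips, so I keep the tips 17 mm above the floor to clear the hood.

Call:
servo_tool:
  motion: "0 0 0 0 0 0.012 0.01; 0 0 0 0 0 0.012 0.01; 0 0 0 0 0 0.01 0.01; 0 0 0 0 0 0.01 0.01; 0 0 0 0 0 0.008 0.01; 0 0 0 0 0 0.002 0.01; 0 0 0 0 0 0 0.01"

```text
t: 12.47
tcp_pos: [0.4804, -0.054, 0.0653]
tcp_rot: [0.01, 0.991, -0.002, 0.132]
ft_force: [-0.0, 0.5, -0.1]
width: 0.0099
finger_force: 0.0
```

Call:
servo_tool:
  motion: "0 0 0 -0.008 0 0 0.01; 0 0 0 -0.008 0 0 0.01; 0 0 0 -0.008 0 0 0.01; 0 0 0 -0.008 0 0 0.01; 0 0 0 0 0 0 0.01"

```text
t: 12.88
tcp_pos: [0.5122, -0.0548, 0.0744]
tcp_rot: [0.01, 0.991, -0.002, 0.133]
ft_force: [-0.3, 0.2, 0.2]
width: 0.0099
finger_force: 0.0
```

```bash
python3 -c "
from m import *
where(CH)"
```

```text
in frame mm [-94.4  -0.7  17.4] rot [-3.141  0.004 -3.139]
```

Call:
servo_tool:
  motion: "0 0 0 -0.007 0.0001 0 0.01; 0 0 0 -0.007 0.0001 0 0.01; 0 0 0 -0.007 0.0001 0 0.01; 0 0 0 -0.007 0.0001 0 0.01"

```text
t: 13.22
tcp_pos: [0.5381, -0.0547, 0.0805]
tcp_rot: [0.01, 0.991, -0.002, 0.131]
ft_force: [-4.0, 0.9, 1.0]
width: 0.0098
finger_force: 1.8
```

Call:
servo_tool:
  motion: "0 0 0 -0.007 0 0 0.01; 0 0 0 -0.007 0 0 0.01; 0 0 0 -0.007 0 0 0.01; 0 0 0 -0.007 0 0 0.01; 0 0 0 -0.007 0 0 0.01; 0 0 0 -0.007 0 0 0.01"

```text
t: 13.72
tcp_pos: [0.5791, -0.0556, 0.0911]
tcp_rot: [0.01, 0.991, -0.002, 0.131]
ft_force: [-4.0, 0.5, 1.3]
width: 0.0102
finger_force: 1.8
```

```bash
python3 -c "
from m import *
where(CH)
from rig import viewer; import cv2
a=viewer.get_image('scene')['img']
f=lambda i,x,y,w,h:cv2.resize(i[y:y+h,x:x+w,::-1],(int(w*4.5),int(h*4.5)),interpolation=cv2.INTER_CUBIC)
cv2.imwrite('pics/push1.png',f(a,270,160,120,130))"
```

```text
in frame mm [-25.4  -0.2  16.2] rot [ 3.141e+00  1.000e-03 -3.140e+00]
```

That used the tenth picture, so I go on with numeric checks. Push force is a steady 4 N.

Call:
servo_tool:
  motion: "0 0 0 -0.007 0 0 0.01; 0 0 0 -0.007 0 0 0.01; 0 0 0 -0.007 0 0 0.01; 0 0 0 -0.007 0 0 0.01; 0 0 0 -0.007 0 0 0.01; 0 0 0 -0.007 0 0 0.01; 0 0 0 -0.007 0 0 0.01; 0 0 0 -0.007 0 0 0.01"

```text
t: 14.43
tcp_pos: [0.6332, -0.0567, 0.1057]
tcp_rot: [0.01, 0.991, -0.002, 0.131]
ft_force: [-0.7, 0.4, -1.8]
width: 0.0097
finger_force: 0.9
```

Call:
servo_tool:
  motion: "0 0 0 -0.003 0 0 0.01; 0 0 0 0 0 0 0.01; 0 0 0 0.01 0 0 0.01; 0 0 0 0.01 0 0 0.01; 0 0 0 0 0 -0.02 0.01; 0 0 0 0 0 -0.03 0.01; 0 0 0 0 0 -0.03 0.01; 0 0 0 0 0 0 0.01"

```text
t: 15.1
tcp_pos: [0.5961, -0.0561, 0.1836]
tcp_rot: [0.01, 0.991, -0.003, 0.135]
ft_force: [1.0, 1.0, -0.3]
width: 0.01
finger_force: 0.0
```

```bash
cat > box.py <<'E'
from m import *
from rig import viewer; import cv2
n=CH[:3,2]
for nm in("scene","top"):
    d=viewer.get_image(nm); im=d["img"]; h=cv2.cvtColor(im,cv2.COLOR_RGB2HSV)
    c=proj(nm,(CH[:3,:3]@[.075,0,.03]+CH[:3,3]))[0]; 
    m=((h[...,0]>5)&(h[...,0]<20)&(h[...,1]>90)).astype(np.uint8)
    R0=np.zeros_like(m); cv2.circle(R0,tuple(int(v) for v in c),42,1,-1); m&=R0
    # split by brightness: top face brighter
    for lo,hi,t in((0,999,'all'),(120,999,'bright')):
        mm=m*((h[...,2]>=lo)&(h[...,2]<hi)).astype(np.uint8); cnts,_=cv2.findContours(mm,0,2)
        if not cnts: continue
        pts=np.vstack([x for x in cnts if cv2.contourArea(x)>15] or cnts).reshape(-1,2).astype(float)
        P=np.array([((ray(nm,p,plane=(n,n@(CH[:3,3]+n*.04)))-CH[:3,3])@CH[:3,:3])[:2]*1e3 for p in pts])
        r=cv2.minAreaRect(P.astype(np.float32)); print(nm,t,mm.sum(),"centre",np.round(r[0],1),"size",np.round(r[1],1),"ang",round(r[2],1),"x",P[:,0].min().round(),P[:,0].max().round(),"y",P[:,1].min().round(),P[:,1].max().round())
E
python3 box.py; python3 -c "
from m import *
where(CH)"
```

```text
scene all 855 centre [91.9 -6.3] size [131.2  89.2] ang 89.5 x 47.0 136.0 y -72.0 59.0
scene bright 620 centre [79.1 -5.4] size [129.7  63.8] ang 89.5 x 47.0 111.0 y -70.0 59.0
top all 749 centre [130.3  -5.6] size [165.3 130.8] ang 1.1 x 46.0 213.0 y -72.0 58.0
top bright 634 centre [130.3  -7.3] size [165.3 127.4] ang 1.1 x 46.0 213.0 y -72.0 56.0
in frame mm [13.5 -0.2 97.5] rot [ 3.142  0.005 -3.14 ]
```

The box lies flat at chute (79, -5), its top measured at 130 x 64 mm, with yaw about 0. Next is the grasp.

```bash
python3 -c "
from m import *
T=rows(tgt(CH,[79,-5,110],np.pi/2))"
```

```text
n=15 ang=1.571 d=0.0668 row: 0.0001 0.0003 0.1047 -0.0038 0.003 -0.0008 | cur [ 0.5956 -0.0559  0.1797]
```

Call:
servo_tool:
  motion: "0 0.0003 0.1047 -0.0038 0.003 -0.0008 0.085; 0 0.0003 0.1047 -0.0038 0.003 -0.0008 0.085; 0 0.0003 0.1047 -0.0038 0.003 -0.0008 0.085; 0 0.0003 0.1047 -0.0038 0.003 -0.0008 0.085; 0 0.0003 0.1047 -0.0038 0.003 -0.0008 0.085; 0 0.0003 0.1047 -0.0038 0.003 -0.0008 0.085; 0 0.0003 0.1047 -0.0038 0.003 -0.0008 0.085; 0 0.0003 0.1047 -0.0038 0.003 -0.0008 0.085"

```text
t: 15.87
tcp_pos: [0.6286, -0.0451, 0.1924]
tcp_rot: [0.414, 0.901, 0.052, 0.119]
ft_force: [-0.3, 0.8, 0.2]
width: 0.085
finger_force: 0.0
```

Call:
servo_tool:
  motion: "0 0.0003 0.1047 -0.0038 0.003 -0.0008 0.085; 0 0.0003 0.1047 -0.0038 0.003 -0.0008 0.085; 0 0.0003 0.1047 -0.0038 0.003 -0.0008 0.085; 0 0.0003 0.1047 -0.0038 0.003 -0.0008 0.085; 0 0.0003 0.1047 -0.0038 0.003 -0.0008 0.085; 0 0.0003 0.1047 -0.0038 0.003 -0.0008 0.085; 0 0.0003 0.1047 -0.0038 0.003 -0.0008 0.085; 0 0 0 0 0 0 0.085"

```text
t: 16.53
tcp_pos: [0.6556, -0.0616, 0.2056]
tcp_rot: [0.71, 0.693, 0.091, 0.092]
ft_force: [-0.2, -0.3, -0.0]
width: 0.0855
finger_force: 0.0
```

Call:
servo_tool:
  motion: "0 0 0 0 0 0 0.085"

```text
t: 16.62
tcp_pos: [0.655, -0.0612, 0.2056]
tcp_rot: [0.707, 0.695, 0.091, 0.092]
ft_force: [-0.1, -1.0, -0.1]
width: 0.0847
finger_force: 0.0
```

```bash
python3 -c "
from m import *
where(CH);T=rows(tgt(CH,[79,-5,8],np.pi/2),n=5)"
```

```text
in frame mm [ 77.7  -4.3 107.1] rot [ 1.574e+00 -2.000e-03 -3.139e+00]
n=5 ang=0.004 d=0.0991 row: -0.0005 -0.0003 0.0006 -0.0002 0.0003 0.0198 | cur [ 0.655  -0.0612  0.2056]
```

Call:
servo_tool:
  motion: "0 0 0 0 0.0013 0.02 0.085; 0 0 0 0 0 0.02 0.085; 0 0 0 0 0 0.02 0.085; 0 0 0 0 0 0.018 0.085; 0 0 0 0 0 0.013 0.085; 0 0 0 0 0 0.008 0.085; 0 0 0 0 0 0 0.085"

```text
t: 17.2
tcp_pos: [0.6814, -0.0613, 0.1095]
tcp_rot: [0.707, 0.695, 0.091, 0.091]
ft_force: [-0.4, 0.1, -0.6]
width: 0.085
finger_force: 0.0
```

Call:
servo_tool:
  motion: "0 0 0 0 0 0 0.04; 0 0 0 0 0 0 0.04; 0 0 0 0 0 0 0.04; 0 0 0 0 0 0 0.04; 0 0 0 0 0 0 0.04; 0 0 0 0 0 0 0.04"
  grip_force: 40

```text
t: 17.7
tcp_pos: [0.6819, -0.0616, 0.1125]
tcp_rot: [0.708, 0.694, 0.092, 0.093]
ft_force: [-4.5, 0.8, 6.9]
width: 0.0634
finger_force: 46.6
```

```bash
python3 -c "
from m import *
where(CH)"
```

```text
in frame mm [79.6 -4.1 10.2] rot [ 1.571e+00 -1.000e-03 -3.141e+00]
```

Call:
servo_tool:
  motion: "0 0 0 0 0 -0.005 0.04; 0 0 0 0 0 -0.01 0.04; 0 0 0 0 0 -0.02 0.04; 0 0 0 0 0 -0.025 0.04; 0 0 0 0 0 -0.025 0.04; 0 0 0 0 0 -0.025 0.04; 0 0 0 0 0 -0.025 0.04; 0 0 0 0 0 -0.02 0.04"
  grip_force: 50

```text
t: 18.37
tcp_pos: [0.6414, -0.061, 0.2639]
tcp_rot: [0.708, 0.694, 0.092, 0.093]
ft_force: [-0.0, -0.0, -2.4]
width: 0.0634
finger_force: 56.5
```

Call:
servo_tool:
  motion: "0 0 0 0 0 0 0.04; 0 0 0 0 0 0 0.04"

```text
t: 18.53
tcp_pos: [0.6419, -0.061, 0.2623]
tcp_rot: [0.708, 0.694, 0.092, 0.093]
ft_force: [-0.5, -0.7, -3.2]
width: 0.0631
finger_force: 56.8
```

```bash
python3 -c "
from m import *
where(CH);T=tgt(TRAY,[-52,0,60],np.pi/2);T[2,3]=.25; rows(T)"
```

```text
in frame mm [ 79.7  -4.3 165.3] rot [ 1.571e+00 -1.000e-03  3.141e+00]
n=11 ang=0.358 d=0.3874 row: 0.0237 -0.003 0.022 -0.0311 -0.0168 -0.0015 | cur [ 0.6419 -0.061   0.2623]
```

Call:
servo_tool:
  motion: "0.0237 -0.003 0.022 -0.0311 -0.0168 -0.0015 0.04; 0.0237 -0.003 0.022 -0.0311 -0.0168 -0.0015 0.04; 0.0237 -0.003 0.022 -0.0311 -0.0168 -0.0015 0.04; 0.0237 -0.003 0.022 -0.0311 -0.0168 -0.0015 0.04; 0.0237 -0.003 0.022 -0.0311 -0.0168 -0.0015 0.04; 0.0237 -0.003 0.022 -0.0311 -0.0168 -0.0015 0.04; 0.0237 -0.003 0.022 -0.0311 -0.0168 -0.0015 0.04; 0.0237 -0.003 0.022 -0.0311 -0.0168 -0.0015 0.04"

```text
t: 19.2
tcp_pos: [0.4833, -0.2964, 0.246]
tcp_rot: [0.773, 0.634, 0.024, 0.023]
ft_force: [0.3, 0.3, -2.1]
width: 0.0629
finger_force: 56.6
```

Call:
servo_tool:
  motion: "0.0237 -0.003 0.022 -0.0311 -0.0168 -0.0015 0.04; 0.0237 -0.003 0.022 -0.0311 -0.0168 -0.0015 0.04; 0.0237 -0.003 0.022 -0.0311 -0.0168 -0.0015 0.04; 0 0 0 0 0 0 0.04; 0 0 0 0 0 0 0.04; 0 0 0 0 0 0 0.04"

```text
t: 19.7
tcp_pos: [0.415, -0.3751, 0.2483]
tcp_rot: [0.794, 0.608, -0.0, -0.002]
ft_force: [0.4, -0.5, -2.3]
width: 0.063
finger_force: 56.6
```

```bash
python3 -c "
from m import *
import cv2
where(TRAY);T=tgt(TRAY,[-52,0,70],np.pi/2); rows(T)
from scipy.optimize import minimize
# edge-score refinement of the tray rim (outer and inner) in each first picture
def score(p,nm,G):
    T=R.from_euler('z',p[2]).as_matrix(); s=0
    for hx,hy in((.110,.085),(.105,.080)):
        c=np.array([[hx,hy],[hx,-hy],[-hx,-hy],[-hx,hy],[hx,hy]])
        L=np.vstack([np.linspace(c[i],c[i+1],60)[6:-6] for i in range(4)])
        q=proj(nm,np.c_[L,np.full(len(L),.035)]@T.T+np.r_[p[:2],0]).astype(np.float32)
        s+=cv2.remap(G,q[:,:1].copy(),q[:,1:].copy(),1).mean()
    return -s
for nm in('top','scene'):
    g=cv2.cvtColor(D[nm]['img'],cv2.COLOR_RGB2GRAY).astype(np.float32); G=cv2.GaussianBlur(np.hypot(cv2.Sobel(g,5,1,0),cv2.Sobel(g,5,0,1)),(0,0),.8)
    b=min((score((.4653+i*.001,-.3884+j*.001,-.263+k*.01),nm,G),i,j,round(k*.01,2)) for i in range(-10,11) for j in range(-10,11) for k in range(-3,4)); print(nm,b,score((.4653,-.3884,-.263),nm,G))
"
```

```text
in frame mm [-5.200e+01 -2.000e-01  2.483e+02] rot [ 1.571e+00 -1.000e-03 -3.139e+00]
n=5 ang=0.003 d=0.1783 row: -0.0006 -0.0002 0.0 0.0 0.0001 0.0357 | cur [ 0.415  -0.3751  0.2483]
top (np.float32(-272.59137), 0, 0, -0.02) -270.01093
scene (np.float32(-216.03175), 5, 1, 0.0) -193.47238
```

Call:
servo_tool:
  motion: "0 0 0 0 0.002 0.03 0.04; 0 0 0 0 0 0.036 0.04; 0 0 0 0 0 0.036 0.04; 0 0 0 0 0 0.036 0.04; 0 0 0 0 0 0.03 0.04; 0 0 0 0 0 0.025 0.04; 0 0 0 0 0 0.02 0.04; 0 0 0 0 0 0.01 0.04"

```text
t: 20.37
tcp_pos: [0.4167, -0.374, 0.0237]
tcp_rot: [0.793, 0.609, -0.001, -0.002]
ft_force: [-0.6, 0.2, -2.4]
width: 0.0631
finger_force: 56.5
```

Call:
servo_tool:
  motion: "0 0 0 0 0 0.003 0.04; 0 0 0 0 0 0.003 0.04; 0 0 0 0 0 0 0.04; 0 0 0 0 0 0 0.04"

```text
t: 20.7
tcp_pos: [0.4171, -0.3761, 0.0215]
tcp_rot: [0.794, 0.609, -0.0, 0.0]
ft_force: [-0.7, -0.9, -2.4]
width: 0.0628
finger_force: 56.5
```

Call:
servo_tool:
  motion: "0 0 0 0 0 0.002 0.04; 0 0 0 0 0 0.002 0.04; 0 0 0 0 0 0 0.04; 0 0 0 0 0 0 0.04"

```text
t: 21.03
tcp_pos: [0.4166, -0.376, 0.0167]
tcp_rot: [0.794, 0.608, -0.001, -0.001]
ft_force: [0.4, -0.7, -3.5]
width: 0.0631
finger_force: 56.5
```

Call:
servo_tool:
  motion: "0 0 0 0 0 0.0015 0.04; 0 0 0 0 0 0 0.04; 0 0 0 0 0 0 0.04"

```text
t: 21.28
tcp_pos: [0.4167, -0.376, 0.0151]
tcp_rot: [0.794, 0.608, -0.001, -0.0]
ft_force: [0.1, -1.3, -1.6]
width: 0.0633
finger_force: 56.8
```

Call:
servo_tool:
  motion: "0 0 0 0 0 0.0015 0.04; 0 0 0 0 0 0.001 0.04; 0 0 0 0 0 0 0.04; 0 0 0 0 0 0 0.04"

```text
t: 21.62
tcp_pos: [0.4167, -0.3761, 0.015]
tcp_rot: [0.794, 0.608, -0.001, 0.0]
ft_force: [-6.1, 4.6, 31.2]
width: 0.0631
finger_force: 60.7
```

Call:
servo_tool:
  motion: "0 0 0 0 0 -0.002 0.04; 0 0 0 0 0 0 0.071; 0 0 0 0 0 0 0.071; 0 0 0 0 0 0 0.071; 0 0 0 0 0 0 0.071; 0 0 0 0 0 0 0.071"

```text
t: 22.12
tcp_pos: [0.4166, -0.3758, 0.0143]
tcp_rot: [0.794, 0.608, -0.001, -0.001]
ft_force: [-0.7, 0.5, 0.0]
width: 0.071
finger_force: 0.0
```

Call:
servo_tool:
  motion: "0 0 0 0 0 -0.006 0.071; 0 0 0 0 0 -0.01 0.071; 0 0 0 0 0 -0.015 0.071; 0 0 0 0 0 -0.025 0.071; 0 0 0 0 0 -0.035 0.071; 0 0 0 0 0 -0.035 0.071; 0 0 0 0 0 -0.035 0.071; 0 0 0 0 0 -0.03 0.071"

```text
t: 22.78
tcp_pos: [0.4169, -0.3758, 0.209]
tcp_rot: [0.794, 0.608, -0.0, 0.0]
ft_force: [-0.3, 0.3, -0.6]
width: 0.0709
finger_force: 0.0
```

Call:
servo_tool:
  motion: "0 0 0 0 0 -0.035 0.071; 0 0 0 0 0 -0.035 0.071; 0 0 0 -0.035 0 0 0.071; 0 0 0 -0.035 0 0 0.071; 0 0 0 -0.035 0 0 0.071; 0 0 0 -0.035 0 0 0.071; 0 0 0 0 0 0 0.071; 0 0 0 0 0 0 0.071"

```text
t: 23.45
tcp_pos: [0.3797, -0.5121, 0.2758]
tcp_rot: [0.794, 0.608, -0.001, -0.001]
ft_force: [0.1, 0.4, 1.0]
width: 0.0708
finger_force: 0.0
```

```bash
sed -e 's/n=CH\[:3,2\]/CH=TRAY.copy();CH[2,3]=.005;n=CH[:3,2]/; s/\[.075,0,.03\]/[-.05,0,.03]/' box.py > box2.py; python3 box2.py
python3 - <<'E'
from m import *
from rig import viewer; import cv2
# bystanders: change between first and present scene picture
a=D["scene"]["img"].astype(int); b=viewer.get_image("scene")["img"].astype(int)
df=(np.abs(a-b).max(2)>40).astype(np.uint8); df=cv2.morphologyEx(df,cv2.MORPH_OPEN,np.ones((2,2)))
n,l,s,c=cv2.connectedComponentsWithStats(df)
for i in range(1,n):
    if s[i,4]>12: print(s[i].tolist())
E
```

```text
scene all 615 centre [-46.8   2.3] size [133.7  73.4] ang 84.8 x -80.0 -4.0 y -64.0 66.0
scene bright 535 centre [-49.1   0.8] size [ 62.4 130.7] ang 0.6 x -80.0 -18.0 y -64.0 66.0
top all 642 centre [-51.2  -1.5] size [ 63.6 132.8] ang 0.1 x -83.0 -19.0 y -68.0 65.0
top bright 444 centre [-51.2  -2.4] size [ 63.5 131.1] ang 0.3 x -83.0 -19.0 y -68.0 63.0
[107, 0, 36, 44, 664]
[272, 0, 77, 121, 1775]
[214, 9, 11, 10, 51]
[167, 12, 39, 58, 969]
[113, 57, 55, 81, 1657]
[247, 76, 14, 11, 63]
[229, 117, 7, 5, 21]
[306, 120, 23, 14, 172]
[72, 124, 38, 57, 747]
[123, 140, 9, 6, 44]
[135, 141, 5, 7, 19]
[179, 144, 4, 5, 16]
[264, 144, 34, 25, 225]
[109, 149, 36, 48, 923]
[413, 155, 7, 5, 20]
[208, 171, 11, 12, 59]
[257, 174, 7, 5, 16]
[386, 183, 31, 37, 384]
[439, 185, 7, 7, 23]
[96, 200, 4, 4, 13]
[304, 209, 27, 12, 133]
[348, 212, 4, 5, 18]
[98, 214, 3, 5, 13]
[216, 216, 6, 6, 34]
[184, 218, 47, 31, 943]
[125, 231, 7, 5, 16]
[299, 230, 22, 16, 173]
[79, 243, 94, 62, 677]
```

The box measures 64 x 131 mm at its resting height in the tray's free half, and none of the changes between pictures sit on a bystander. Handing in.

```bash
python3 -c "
from rig import robot
print(robot.hand_in())"
```

```text
the job is handed in; nothing more can be done
None
```

I handed the job in at about 23.5 s: the gate plate stands in the grey caddy, the soap box lies flat in the tray beside the can, and camera checks showed no bystander moved; the hand-in returned no verdict.

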